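# Set up a takeaway tray and hold a bagel over it with the tongs

## Task

Fold the two leaning end panels of the little cardboard takeaway tray fully upright so that it stands as an open box. Then take the spring tongs by their two grey grip pads, pick the mini bagel up off the black slate between the tongs' jaws (never touch it with the bare gripper, and leave the mug, tape roll and timer alone), and finish while still holding it still in the tongs, clear above the walls of the tray and over its middle.

Things in the scene. Friction and masses are not known exactly. Their poses are not given: they have to be found in the camera images.
- carton: Small brown cardboard takeaway tray, stuck to the worktop, 110 x 110 mm, floor 3 mm thick. Origin under its centre. The walls at its own x = +-55 mm stand already, 53 mm high over the worktop. The end panels on its own +y and -y sides are hinged and lean outward. It stands left or right of the slate (the tongs lie on the other side), yaw up to 0.35 rad either way.
- panel_left_hinge (a point): Middle of the hinge line of the end panel on the carton's +y side, 52 mm from the carton's centre, 3 mm above the worktop; the line runs along the carton's x.
- panel_right_hinge (a point): The same for the end panel on the carton's -y side.
- panel_left_edge (a point): Middle of the free edge of the left (+y) end panel, 50 mm from the hinge. The panel is 100 mm wide (upper corners rounded), 3 mm thick, smooth and slippery. Pushing its free edge or outer face inward, towards the carton, with a fingertip raises it.
- panel_right_edge (a point): The same for the right (-y) end panel.
- panel_left (a joint): Angle of the left end panel: 0 flat outward on the worktop, 1.57 upright (a stop; its outer face is then in the plane of the hinge line). The stiff crease keeps it wherever it is left; about 0.5 N at the edge moves it. Starts between 0.65 and 1.0.
- panel_right (a joint): The same for the right end panel.
- tongs: Loose steel spring tongs lying flat, 225 x 97 x 24 mm, 0.12 kg. Origin: on the underside midway between the two grey grip pads; x points to the jaws, z up. The pads are upright outer faces, x = -25 to +25 mm, 24 mm high, 56 mm apart over their outsides at rest, squeezed together across y from above. The pivot is at x = -95 mm, the jaws at x = +68 to +112 mm. Yaw up to 0.45 rad either way.
- tongs_jaw (a point): Point midway between the jaws, 90 mm ahead of the tongs' origin in x, 12 mm above their underside. The jaws are 24 mm high, slightly hollow towards each other, at rest 88 mm apart inside.
- tongs_left (a joint): Closing angle of each tongs arm (both move alike): 0 at rest (held open by a spring), 0.077 at the bagel's sides, 0.2 at most. 1 mm squeezed off the width over the pads closes the jaw gap by 2 mm. Squeezing takes 3 N at first, 4 N at 52 mm over the pads (firm enough to lift and carry the tongs open), 6 N at 42 mm, where the jaws are 60 mm apart; then hold with 15 to 30 N.
- bagel: Brown mini bagel with seeds, a ring lying flat on the slate: 60 mm across, 24 mm high, hole 12 mm, about 0.05 kg. Origin at the centre of its underside, z up.
- bagel_center (a point): Centre of the bagel, 12 mm above its underside.
- slate_tray: Black flat slate serving tray, 172 (x) x 302 (y) x 12 mm, fixed on the worktop, its long side pointing away from the robot. Origin under its centre.
- mug: Small white mug, 62 x 88 x 50 mm, a bystander; origin at the centre of its underside.
- tape_roll: Roll of tan tape lying flat, 103 mm across, 25 mm high, a bystander; origin at the centre of its underside.
- timer: White kitchen timer lying flat, 66 x 66 x 20 mm, a bystander; origin at the centre of its underside.
Not all that is in view belongs to the job. There is more than one size of the carton; the job needs the smaller.

How it is judged:
On the way, in this order (a step that is already met when the one before it is completed fails the run):
1. both end panels of the carton stand upright, before the bagel is lifted (value of joint each of panel_left, panel_right above 1.4 rad and height (world z) of bagel_center below 0.035 m), for 0.2 s.
2. the bagel is between the tongs' jaws and lifted at least 30 mm off the slate (height (world z) of bagel_center above 0.054 m and distance between bagel_center and tongs_jaw below 0.025 m and contact force between tongs and bagel above 0.5 N and contact force between the fingers and tongs above 1 N), for 0.2 s.
At the end, for the whole second after the job is handed in: Both end panels within 10 degrees of upright; gripper holds tongs, tongs hold the bagel still between the jaws (centres within 25 mm), its centre over 85 mm above the worktop and within 35 mm sideways of the carton's centre, touching neither carton nor fingers; tongs clear of the carton (value of joint each of panel_left, panel_right above 1.4 rad and height (world z) of bagel_center above 0.085 m and horizontal distance between bagel_center and carton below 0.035 m and distance between bagel_center and tongs_jaw below 0.025 m and contact force between tongs and bagel above 0.5 N and contact force between the fingers and tongs above 1 N and contact force between each of bagel, tongs and carton below 0.05 N and contact force between bagel and the fingers below 0.05 N and height (world z) of tongs_jaw above 0.07 m and linear speed of bagel below 0.03 m/s); the arm keeps its last pose, push and grip.
It fails at once if the bare gripper touches the bagel (contact force between the fingers and bagel above 0.5 N).
It fails at once if the mug, the tape roll or the timer is moved by more than 25 mm (distance of any of mug, tape_roll, timer from where it was at the start of the episode above 0.025 m).
It also fails if it takes over 64 s, if anything falls off the work surface, if the arm or the gripper's body presses on something with over 40 N, if the wrist force passes 120 N, or if a joint passes its speed limit or range.

## Robot

A 6-joint arm with a two-finger parallel gripper is mounted at the origin on a cart in front of the work surface, level with it; the furniture and walls round the work are solid. World frame = base frame: x ahead of the robot, y to its left, z up, the work surface at z = 0. Lengths are in m, angles in rad, forces in N, time in s.
With the tool pointing down it reaches from about 0.4 to 0.925 m from the base axis. Payload 3.4 kg.
Tool frame: the origin (TCP) lies between the finger pads; the fingertips stand robot.tip_extent ahead of it and the grasp point (between the pads) lies 2 mm behind it (robot.tip_extent is the distance from the TCP to the fingertips, in m); z points along the fingers, y is the direction in which the jaws open and shut (so a half turn about z gives the same grasp; the last joint's range is limited). The gripper opens to 85 mm and grips with 20 to 120 N. Pads are 22 mm wide; open, the fingers measure 114 mm over their backs; the gripper's body (76 mm by 85 mm) begins 54 mm behind the grasp point. The pads swing forward as they close: fully open they stand 13 mm farther back than shut.
Start: joints at [-1.403, 0.307, 1.506, -0, 1.328, -0.073], TCP at [0.137, -0.558, 0.248] pointing down, gripper open.
Joint ranges: [-3.12, 3.12], [-1.05, 2.28], [0.14, 2.33], [-1.42, 4.57], [0.1, 2.73], [-2.68, 2.68]. Speed limits (rad/s): [2.57, 2.57, 3.14, 3.14, 3.14, 3.14].

## Interface

Orientations are given as a rotation vector (axis times angle).
In Python, from plant import robot gives the robot as it stands. Calls block until the motion is done:
- robot.move_pose(position, orientation): joint-space move of the TCP to a pose.
- robot.move_straight(position, rot=None, vel=0.15): straight line of the TCP; rot=None keeps the orientation; vel is the mean speed in m/s.
- robot.goto_joints(angles): joint-space move.
- robot.command_gripper(opening): opening from 0.0 (shut) to 1.0 (fully open); the grip force is fixed at half the most; returns when the fingers have stopped.
- robot.pause(seconds).
- robot.solve_ik(position, orientation): joint angles nearest the present ones, or None.
- robot.read_state(): the state.
- robot.get_image(name): name is "side" or "top" or "wrist"; returns a dict with "color" (400x640x3 uint8, blue, green, red), "fx", "fy", "cx", "cy" (pixels), "k1" (the pictures are not rectified: a ray, as slopes to the right and down, at radius r is drawn at 1 + k1 r^2 times it, then the intrinsics apply), "T" (4x4, takes a point from camera to world coordinates). Camera axes: x right, y down, z forward; pixel columns grow to the right and rows downward; lengths in m; the calibration is good to about 2 mm. A picture is of the moment at which its call begins. There is no depth.
A pose or a line that the arm cannot do raises robot.MotionError and nothing moves.
- robot.finish_job(): hands the job in, once; it reports no verdict.
The state is a dict: "time_s": time; "qpos": joint angles; "joint_velocities": joint speeds; "tau": joint torques, N m; "tool_pos": TCP position; "tcp_rot": TCP orientation; "wrist_force": force on the tool from outside, world axes, zero at the start; "moment": the same for the moment, N m; "finger_gap": opening from 0.0 (shut) to 1.0 (fully open).
Only numpy, scipy, OpenCV 4.12 (cv2) and the standard library are available. Lean on these libraries where they do the work, as an engineer would, in place of code of your own. Each camera call takes 0.05 s, during which the arm holds its last target.

## Working session

There is one attempt and no reset: what is moved stays moved. The work goes in short steps, each a Python script; the robot and the scene stay as the last script left them, time stands still between calls to the robot, and variables do not carry over. Pictures are saved under pics/ and viewed, and the job is handed in when it is done.

```bash
ls; mkdir -p pics
python3 - <<'E'
from plant import robot
import cv2
print(robot.read_state(), robot.tip_extent)
for n in ["side","top","wrist"]:
    im=robot.get_image(n); cv2.imwrite(f"pics/{n}0.png",im["color"]); print(n,im["fx"],im["cx"],im["cy"],im["k1"],im["T"].round(3).tolist() if hasattr(im["T"],'round') else im["T"])
E
```

```text
pics
{'time_s': 0.0, 'qpos': array([-1.40350480e+00,  3.07575181e-01,  1.50768485e+00, -1.28419690e-05,
        1.32837505e+00, -7.35156700e-02]), 'joint_velocities': array([-0.0016928 , -0.00042459, -0.00078431, -0.00095225, -0.00068651,
       -0.00014656]), 'tau': array([ 6.29118313e-04, -4.57551992e+01, -2.51915824e+01, -9.13941426e-05,
        1.32555014e-02,  2.73705888e-05]), 'tool_pos': array([ 0.13698251, -0.55776395,  0.24737542]), 'tcp_rot': array([-3.11682285e+00, -3.77105627e-01,  1.69818214e-04]), 'wrist_force': array([-0.19906412,  0.03219218, -1.03638708]), 'moment': array([-0.03418882,  0.00776996, -0.02048488]), 'finger_gap': 0.9961009961138744} 0.017
side 366.8337183768406 320.27227137046754 202.21707074948327 -0.02780240659850174 [[-0.916, -0.195, 0.351, 0.111], [-0.401, 0.5, -0.767, 1.079], [-0.026, -0.844, -0.536, 0.741], [0.0, 0.0, 0.0, 1.0]]
top 423.1095719151673 319.53456366363014 205.04476920731273 -0.07129346986126933 [[0.012, -0.997, 0.076, 0.446], [-1.0, -0.01, 0.023, 0.071], [-0.022, -0.077, -0.997, 1.342], [0.0, 0.0, 0.0, 1.0]]
wrist 342.451883238179 319.1730087414593 199.22108721564777 -0.05826485324946964 [[0.237, -0.919, -0.315, 0.219], [-0.971, -0.225, -0.075, -0.537], [-0.002, 0.324, -0.946, 0.373], [0.0, 0.0, 0.0, 1.0]]
```

View pics/top0.png

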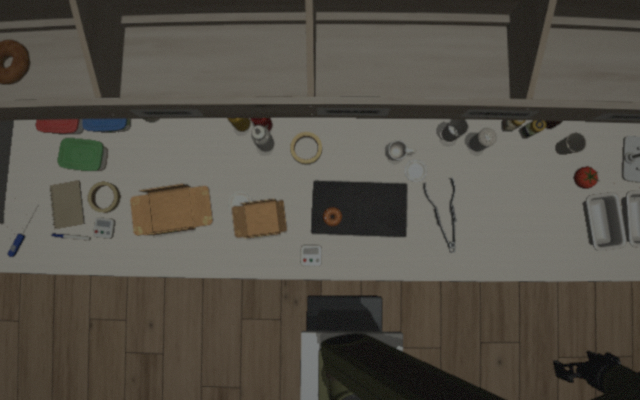

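View pics/side0.png

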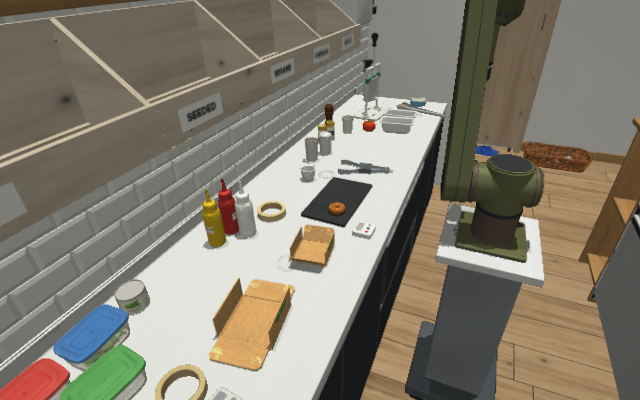

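Run:
```python
import cv2
im=cv2.imread("pics/top0.png")
cv2.imwrite("pics/topcrop.png",cv2.resize(im[60:320,100:500],None,fx=2,fy=2,interpolation=cv2.INTER_CUBIC))
```

```text
(no output)
```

View pics/topcrop.png

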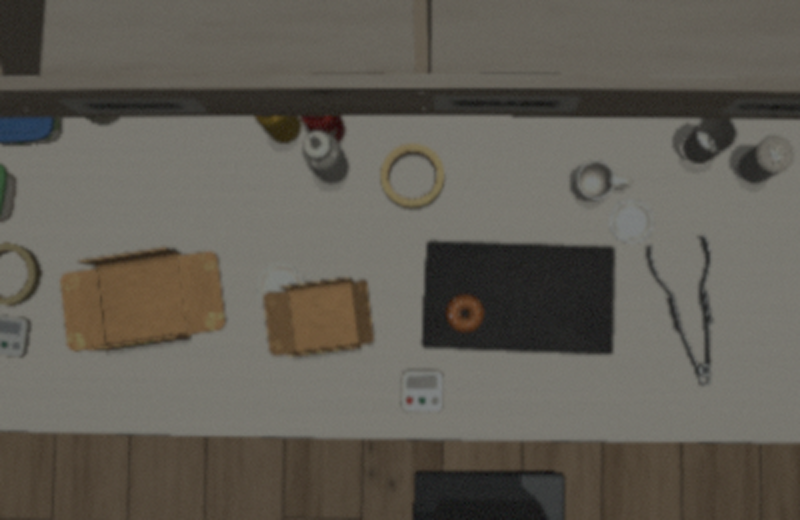

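```bash
cat > h.py <<'E'
import numpy as np, cv2
from scipy.spatial.transform import Rotation as R
def ray(im,uv):
    K=np.array([[im["fx"],0,im["cx"]],[0,im["fy"],im["cy"]],[0,0,1]])
    d=np.array([im["k1"],0,0,0.])
    p=cv2.undistortPoints(np.array(uv,float).reshape(-1,1,2),K,d).reshape(-1,2)
    T=np.array(im["T"]); D=np.c_[p,np.ones(len(p))]@T[:3,:3].T
    return T[:3,3],D
def px2w(im,uv,z):
    o,D=ray(im,uv); s=(np.asarray(z)-o[2])/D[:,2]; return o+D*s[:,None]
def w2px(im,P):
    K=np.array([[im["fx"],0,im["cx"]],[0,im["fy"],im["cy"]],[0,0,1]])
    T=np.array(im["T"]); Ti=np.linalg.inv(T)
    return cv2.projectPoints(np.array(P,float).reshape(-1,1,3),cv2.Rodrigues(Ti[:3,:3])[0],Ti[:3,3],K,np.array([im["k1"],0,0,0.]))[0].reshape(-1,2)
def down(yaw):
    # tool z down, tool y axis along direction yaw (world)
    y=np.array([np.cos(yaw),np.sin(yaw),0]); z=np.array([0,0,-1.]); x=np.cross(y,z)
    return R.from_matrix(np.c_[x,y,z]).as_rotvec()
def save(im,name,crop=None,s=2):
    c=im["color"]
    if crop: c=c[crop[1]:crop[3],crop[0]:crop[2]]; c=cv2.resize(c,None,fx=s,fy=s,interpolation=cv2.INTER_CUBIC)
    cv2.imwrite("pics/"+name,c)
E
python3 - <<'E'
from h import *
from plant import robot
import pickle
im=robot.get_image("top"); pickle.dump(im,open("top.pkl","wb"))
f=lambda a:[(100+x/2,60+y/2) for x,y in a]
np.set_printoptions(precision=4,suppress=True)
names="carton floor corners TL TR BR BL".split()
print(px2w(im,f([(288,290),(355,282),(358,346),(296,352)]),[.003]*4))
print("bagel",px2w(im,f([(465,312)]),[.03]))
print("tongs pivot, jaw tips",px2w(im,f([(703,375),(650,248),(703,238)]),[.012]*3))
print("slate",px2w(im,f([(428,242),(614,248),(612,353),(423,346)]),[.012]*4))
print("mug,tape,timer",px2w(im,f([(594,181),(412,176),(422,390)]),[.03,.025,.02]))
o=[robot.solve_ik(p,down(0)) is not None for p in ([.45,0.2,.3],[.4,-.4,.3])]
print(o)
E
```

```text
[[0.5457 0.3431 0.003 ]
 [0.5596 0.2358 0.003 ]
 [0.4579 0.2291 0.003 ]
 [0.4471 0.3278 0.003 ]]
bagel [[0.5123 0.0605 0.03  ]]
tongs pivot, jaw tips [[ 0.4182 -0.3132  0.012 ]
 [ 0.6174 -0.2311  0.012 ]
 [ 0.6343 -0.3156  0.012 ]]
slate [[ 0.6235  0.12    0.012 ]
 [ 0.6168 -0.1741  0.012 ]
 [ 0.4513 -0.1704  0.012 ]
 [ 0.4591  0.1257  0.012 ]]
mug,tape,timer [[ 0.7201 -0.1401  0.03  ]
 [ 0.7267  0.1462  0.025 ]
 [ 0.3906  0.1261  0.02  ]]
[True, True]
```

Run:
```python
from h import *
from plant import robot
np.set_printoptions(precision=3,suppress=True)
c=np.array([.503,.285])
for y in (0.15,0.15+np.pi):
    for z in (.3,.035):
        print(y,z,robot.solve_ik([*c,z],down(y)))
for y in (0.19+np.pi/2,.19-np.pi/2): print('tongs',robot.solve_ik([.51,-.29,.02],down(y)))
for y in (np.pi,0,.8+np.pi/2,.8-np.pi/2): print('bagel',y,robot.solve_ik([.45,0,.04],down(y)),robot.solve_ik([.503,.19,.14],down(y)))
robot.move_pose([*c,.28],down(0.15+np.pi) if 0 else down(.15)) if False else None
```

```text
0.15 0.3 [ 0.442  0.277  1.418 -0.     1.447  0.292]
0.15 0.035 [ 0.442  0.544  1.745 -0.     0.853  0.292]
3.291592653589793 0.3 None
3.291592653589793 0.035 None
tongs [-0.589  0.573  1.736 -0.     0.832 -2.35 ]
tongs [-0.589  0.573  1.736 -0.     0.832  0.792]
bagel 3.141592653589793 None None
bagel 0 [-0.094  0.418  2.022 -0.     0.701 -0.094] [ 0.283  0.363  1.73  -0.     1.049  0.283]
bagel 2.3707963267948964 [-0.094  0.418  2.022 -0.     0.701 -2.465] [ 0.283  0.363  1.73  -0.     1.049 -2.088]
bagel -0.7707963267948965 [-0.094  0.418  2.022 -0.     0.701  0.677] [ 0.283  0.363  1.73  -0.     1.049  1.053]
```

Run:
```python
from h import *
from plant import robot
import pickle
robot.move_pose([.503,.265,.26],down(.15))
im=robot.get_image("wrist"); pickle.dump(im,open("w1.pkl","wb")); save(im,"w1.png")
print(robot.read_state()["time_s"],im["T"])
```

```text
3.4 [[ 0.98911204  0.13985305  0.04580928  0.49263317]
 [ 0.14715424 -0.93624515 -0.31904648  0.34721261]
 [-0.00173091  0.32231375 -0.94663132  0.38501648]
 [ 0.          0.          0.          1.        ]]
```

View pics/w1.png

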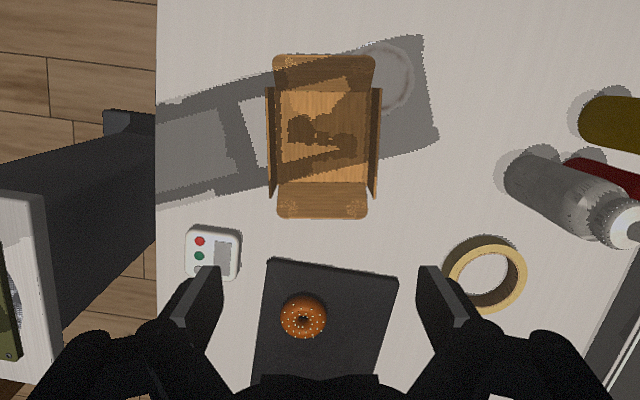

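Run:
```python
from h import *
import pickle
im=pickle.load(open("w1.pkl","rb")); save(im,"w1c.png",(250,40,400,230),3); save(im,"w1b.png",(160,215,410,385),3)
```

```text
(no output)
```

View pics/w1c.png

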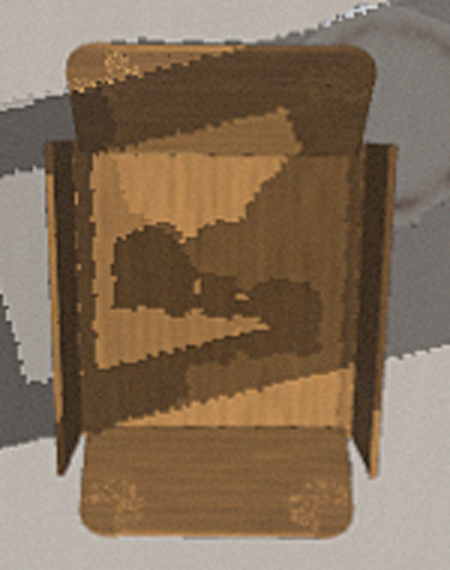

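View pics/w1b.png

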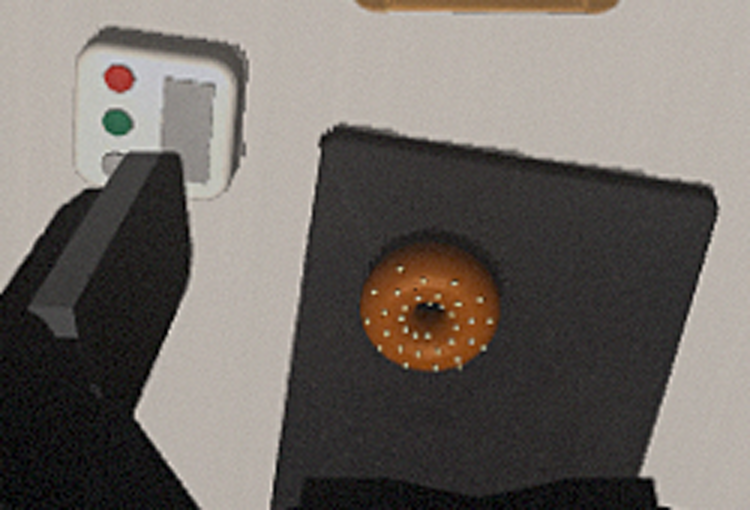

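Run:
```python
from h import *
import pickle
from scipy.optimize import least_squares
np.set_printoptions(precision=4,suppress=True)
im=pickle.load(open("w1.pkl","rb"))
g=lambda *a:np.array(a,float)/3+[250,40]
obs=np.vstack([g((46,143),(397,147),(60,475),(373,475)),g((227,153),(217,428)),g((221,44),(217,537))])
def model(p):
    cx,cy,w,a,b=p; L=.055
    P=np.array([[-L,L,.053],[L,L,.053],[-L,-L,.053],[L,-L,.053],[0,.052,.003],[0,-.052,.003],[0,.052+.05*np.cos(a),.003+.05*np.sin(a)],[0,-.052-.05*np.cos(b),.003+.05*np.sin(b)]])
    c,s=np.cos(w),np.sin(w); Q=P.copy(); Q[:,0]=cx+c*P[:,0]-s*P[:,1]; Q[:,1]=cy+s*P[:,0]+c*P[:,1]; return w2px(im,Q)
r=least_squares(lambda p:(model(p)-obs).ravel(),[.5,.285,.15,.8,.8])
print(r.x); print((model(r.x)-obs))
print("bagel c",px2w(im,np.array([[430,307]])/3+[160,215],[.03]))
print("slate corners",px2w(im,np.array([[330,132],[712,192]])/3+[160,215],[.012]*2))
print("timer",px2w(im,np.array([[158,118]])/3+[160,215],[.02]))
```

```text
[0.5047 0.2898 0.1378 0.8651 0.9826]
[[-0.4655 -0.7042]
 [ 0.9806 -0.7539]
 [-1.0266  0.8209]
 [ 1.8321  1.8819]
 [-2.1412 -1.1976]
 [-0.0362  0.6264]
 [ 0.7449  0.0023]
 [-0.0999 -0.0026]]
bagel c [[0.5132 0.0702 0.03  ]]
slate corners [[0.4624 0.1359 0.012 ]
 [0.6235 0.1312 0.012 ]]
timer [[0.3941 0.1361 0.02  ]]
```

Run:
```python
from h import *
from plant import robot
import pickle
im=robot.get_image("side"); pickle.dump(im,open("s1.pkl","wb")); save(im,"s1c.png",(280,160,410,280),6)
t=robot.get_image("top"); pickle.dump(t,open("t1.pkl","wb")); save(t,"t1c.png",(220,170,350,270),6)
w=robot.get_image("wrist"); print(w["T"],robot.read_state()["tool_pos"])
print(t["fx"],t["fy"],im["fy"],w["fy"])
P=[[.5132,.0702,.03],[.5123,.0605,.03]]
for i in (im,t,w): print(w2px(i,P))
```

```text
[[ 0.98908789  0.14003396  0.04577805  0.49254177]
 [ 0.14731571 -0.93627263 -0.31889127  0.34735193]
 [-0.00179488  0.32215532 -0.94668513  0.38502919]
 [ 0.          0.          0.          1.        ]] [0.50326628 0.26450257 0.25999124]
423.1095719151673 423.1095719151673 366.8337183768406 342.451883238179
[[335.65559719 206.89781168]
 [336.89708026 205.55574556]]
[[329.37951001 215.66253781]
 [332.50432072 215.98539045]]
[[303.38215739 317.50630619]
 [301.66846343 323.67028073]]
```

View pics/s1c.png

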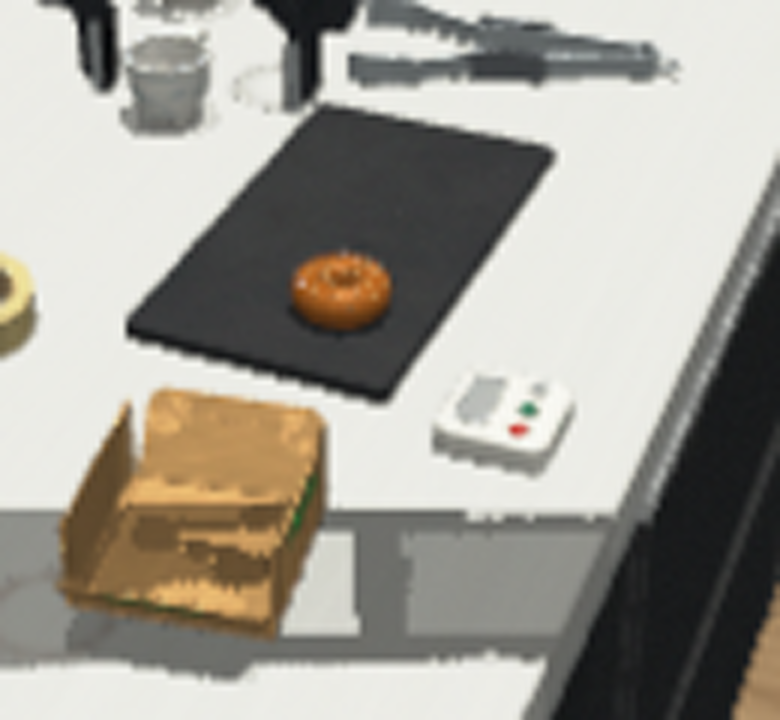

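View pics/t1c.png

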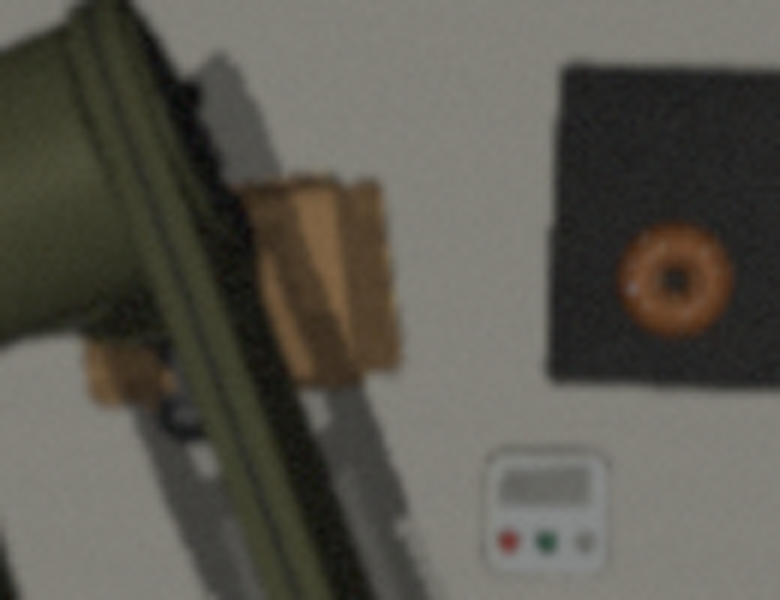

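Run:
```python
from h import *
import pickle
np.set_printoptions(precision=4,suppress=True)
w=pickle.load(open("w1.pkl","rb"));t=pickle.load(open("top.pkl","rb"));s=pickle.load(open("s1.pkl","rb"))
print("wrist row5",px2w(w,[[300,3],[350,3]],[0,0.0]))
print("big carton",px2w(t,[[100+220/2,60+255/2],[100+225/2,60+325/2]],[0.02]*2))
c=lambda a:np.array(a)/6+[280,160]
print("side bagel",px2w(s,c([[345,277]]),[.032]),"slate",px2w(s,c([[322,103],[555,150],[385,400],[128,325]]),[.012]*4))
print("side timer",px2w(s,c([[508,408]]),[.02]))
d=lambda a:np.array(a)/6+[220,170]
print("top bagel",px2w(t,d([[676,279]]),[.032]),"timer",px2w(t,d([[547,510]]),[.02]))
```

```text
wrist row5 [[ 0.4613  0.4218 -0.    ]
 [ 0.5113  0.4293  0.    ]]
big carton [[0.5991 0.4502 0.02  ]
 [0.488  0.4386 0.02  ]]
side bagel [[0.5077 0.0663 0.032 ]] slate [[ 0.6138 -0.1613  0.012 ]
 [ 0.4456 -0.1562  0.012 ]
 [ 0.4525  0.1465  0.012 ]
 [ 0.6189  0.1323  0.012 ]]
side timer [[0.3836 0.1389 0.02  ]]
top bagel [[0.5106 0.06   0.032 ]] timer [[0.3906 0.1256 0.02  ]]
```

```bash
cat >> h.py <<'E'
C=np.array([.5045,.288]); W=.138
U=np.array([-np.sin(W),np.cos(W)])
def push(robot,sgn,z=.032,start=.114,end=.060,flim=9):
    f0=robot.read_state()["wrist_force"]@np.r_[U,0]
    o=.080
    log=[]
    while o>end-1e-6:
        robot.move_straight([*(C+sgn*U*o),z],vel=.06)
        st=robot.read_state(); f=st["wrist_force"]@np.r_[U,0]-f0
        log.append((round(o,4),round(float(f*sgn),2)))
        if f*sgn>flim: break
        o-=.004 if o>.068 else .002
    return log
E
python3 - <<'E'
from h import *
from plant import robot
robot.command_gripper(0.0)
q=C+U*.114
robot.move_pose([*q,.10],down(W))
robot.move_straight([*q,.032],vel=.12)
print(robot.read_state()["wrist_force"],robot.read_state()["time_s"])
print(push(robot,1)); st=robot.read_state(); print(st["time_s"],st["tool_pos"],st["wrist_force"])
im=robot.get_image("side"); save(im,"s2.png",(250,200,410,320),5)
E
```

```text
[ 0.62924338 -1.10550603 -0.54419155] 5.8833
[(0.08, 1.79), (0.076, 1.76), (0.072, 1.49), (0.068, 1.41), (0.066, 1.04), (0.064, 3.94), (0.062, 9.84)]
8.1 [0.49575726 0.35177298 0.03208987] [-3.13574131  8.30992077 -2.25457671]
```

View pics/s2.png

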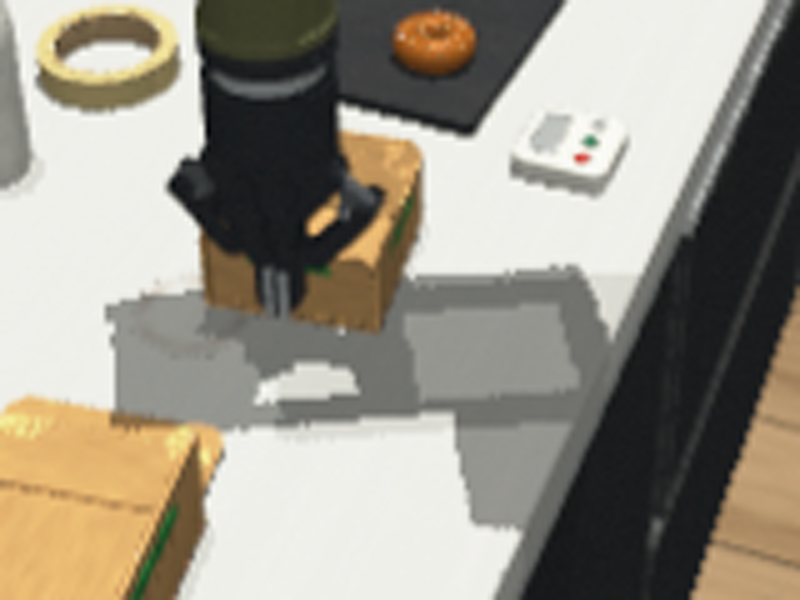

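Run:
```python
from h import *
from plant import robot
robot.move_straight([*(C+U*.075),.032],vel=.12)
robot.move_straight([*(C+U*.075),.10],vel=.2)
q=C-U*.116
robot.move_pose([*q,.10],down(W))
robot.move_straight([*q,.034],vel=.12)
print(push(robot,-1,z=.034)); st=robot.read_state(); print(st["time_s"],st["tool_pos"],st["wrist_force"])
robot.move_straight([*(C-U*.075),.034],vel=.12)
robot.move_straight([*(C-U*.075),.12],vel=.2)
im=robot.get_image("side"); save(im,"s3.png",(250,200,410,320),5)
im=robot.get_image("wrist"); save(im,"w3.png")
```

```text
[(0.08, 0.03), (0.076, -0.32), (0.072, 0.39), (0.068, 0.44), (0.066, -0.4), (0.064, 0.13), (0.062, 0.24), (0.06, 4.85)]
12.8833 [0.51292138 0.22735152 0.03401395] [ 0.80162302 -4.55177092  1.06281959]
```

View pics/s3.png

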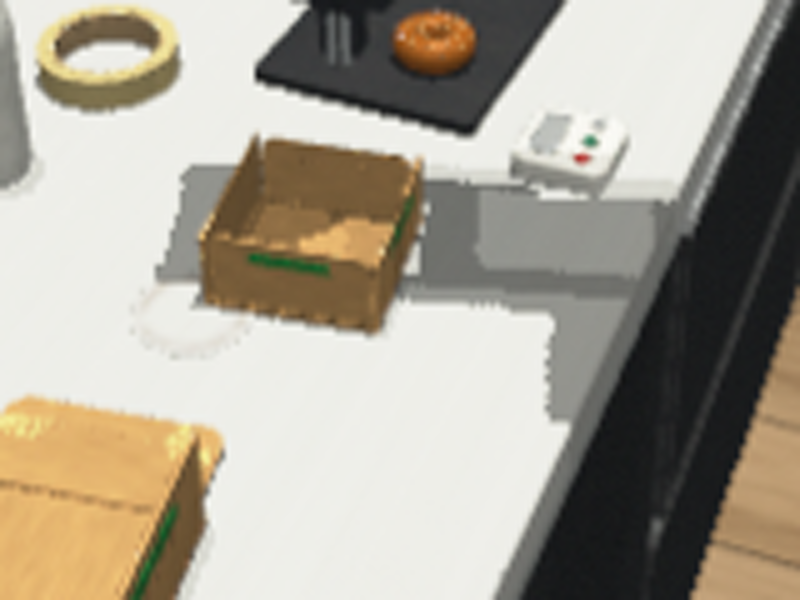

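View pics/w3.png

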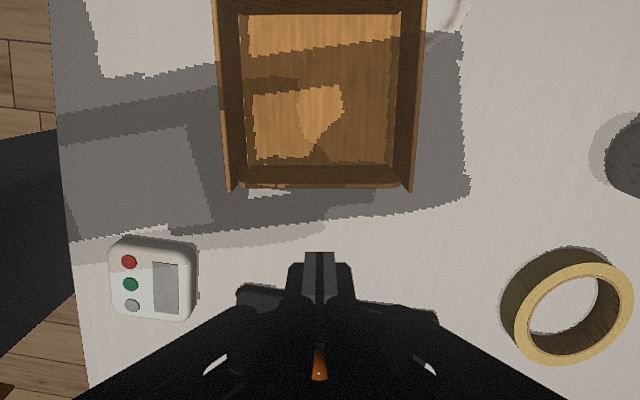

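Run:
```python
from h import *
from plant import robot
import pickle
robot.move_pose([.49,-.285,.25],down(.19-np.pi/2))
robot.command_gripper(1.0)
im=robot.get_image("wrist"); save(im,"w4.png"); pickle.dump(im,open("w4.pkl","wb"))
print(robot.read_state()["time_s"])
```

```text
16.5417
```

View pics/w4.png

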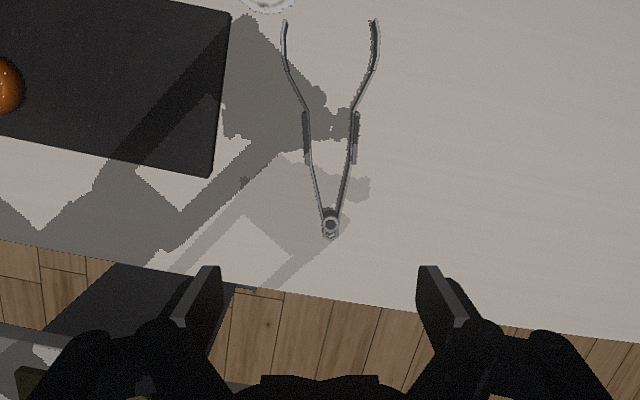

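Run:
```python
from h import *
import pickle
im=pickle.load(open("w4.pkl","rb")); save(im,"w4c.png",(270,10,400,250),2.5); 
c=im["color"][95:175,280:380]; cv2.imwrite("pics/w4d.png",cv2.resize(c,None,fx=7,fy=7,interpolation=cv2.INTER_CUBIC))
```

```text
(no output)
```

View pics/w4d.png

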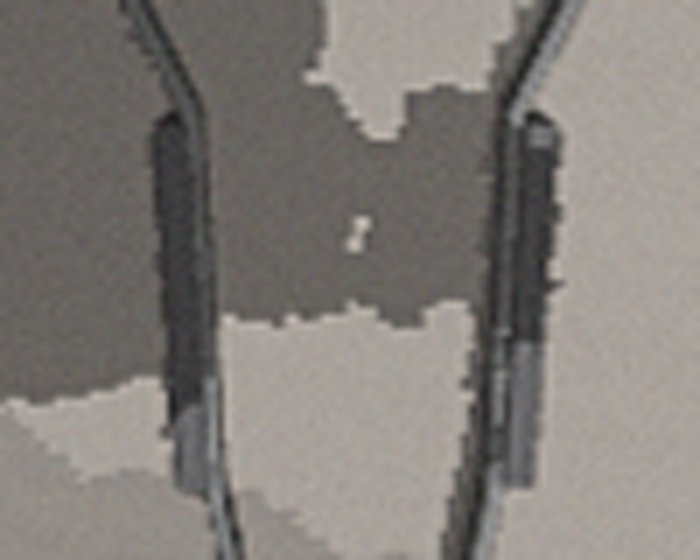

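View pics/w4c.png

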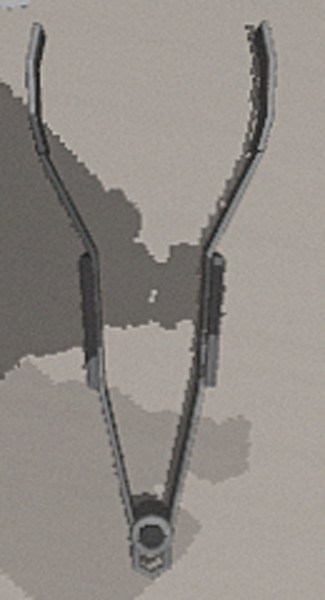

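Run:
```python
from h import *
import pickle
np.set_printoptions(precision=4,suppress=True)
im=pickle.load(open("w4.pkl","rb"))
p=px2w(im,np.array([(152,120),(178,490),(560,122),(533,488)])/7+[280,95],[.024]*4)[:,:2]
q=px2w(im,np.array([(151,533),(38,25),(263,22)])/2.5+[270,10],[.024]*3)[:,:2]
o=p.mean(0); jm=(q[1]+q[2])/2
d=jm-q[0]; print("pads",p,"center",o,"widths",np.linalg.norm(p[0]-p[2]),np.linalg.norm(p[1]-p[3]),"len",np.linalg.norm(p[0]-p[1]))
print("pivot",q[0],"jaws",q[1:],"len",np.linalg.norm(d),"(207) jawtip gap",np.linalg.norm(q[1]-q[2]))
a=np.arctan2(d[1],d[0]); x=np.array([np.cos(a),np.sin(a)])
print("yaw",a,"origin from pivot",q[0]+.095*x,"pads yaw",np.arctan2(*((p[0]+p[2]-p[1]-p[3])[::-1])))
```

```text
pads [[ 0.5422 -0.2566]
 [ 0.4895 -0.2698]
 [ 0.5529 -0.314 ]
 [ 0.4998 -0.322 ]] center [ 0.5211 -0.2906] widths 0.05834782010997611 0.05318232657349942 len 0.05424451083407343
pivot [ 0.4297 -0.3086] jaws [[ 0.6225 -0.2268]
 [ 0.6395 -0.309 ]] len 0.20539774448759032 (207) jawtip gap 0.08393636088561124
yaw 0.1994367062041386 origin from pivot [ 0.5228 -0.2898] pads yaw 0.1975899922286167
```

Run:
```python
from h import *
from plant import robot
import pickle
o=np.array([.522,-.290]); r=down(.199-np.pi/2)
robot.move_pose([*o,.09],r)
robot.move_straight([*o,.018],vel=.12)
print(robot.read_state()["wrist_force"])
robot.command_gripper(.60)
st=robot.read_state(); print(st["finger_gap"],st["wrist_force"],st["tool_pos"],st["time_s"])
im=robot.get_image("wrist"); save(im,"w5.png"); pickle.dump(im,open("w5.pkl","wb"))
```

```text
[-0.61075602 -0.46507235  0.18636522]
0.6002607045519484 [-0.99821949  1.09298311  5.53336033] [ 0.52300844 -0.290512    0.01941151] 18.425
```

View pics/w5.png

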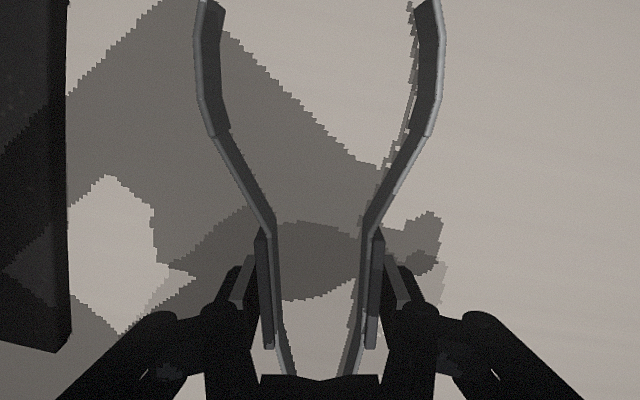

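Run:
```python
from h import *
from plant import robot
import pickle
p=robot.read_state()["tool_pos"]
robot.move_straight([p[0],p[1],.06],vel=.08)
st=robot.read_state(); print(st["finger_gap"],st["wrist_force"],st["tool_pos"],st["time_s"])
im=robot.get_image("wrist"); save(im,"w6.png"); pickle.dump(im,open("w6.pkl","wb"))
im=robot.get_image("side"); save(im,"s6.png",(300,130,420,220),6)
```

```text
0.5962312774984792 [ 0.61811658  0.38670235 -0.18063962] [ 0.52301236 -0.29052832  0.06012428] 19.15
```

View pics/w6.png

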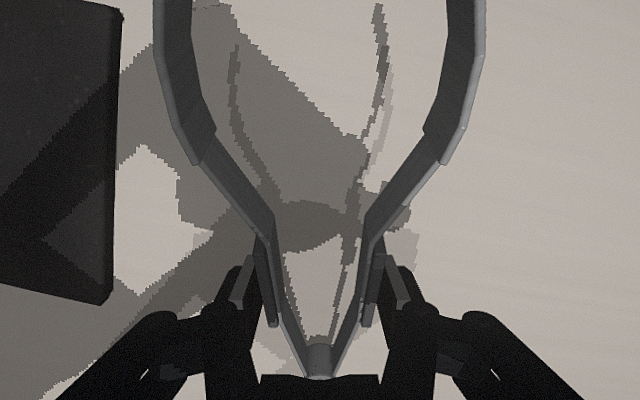

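View pics/s6.png

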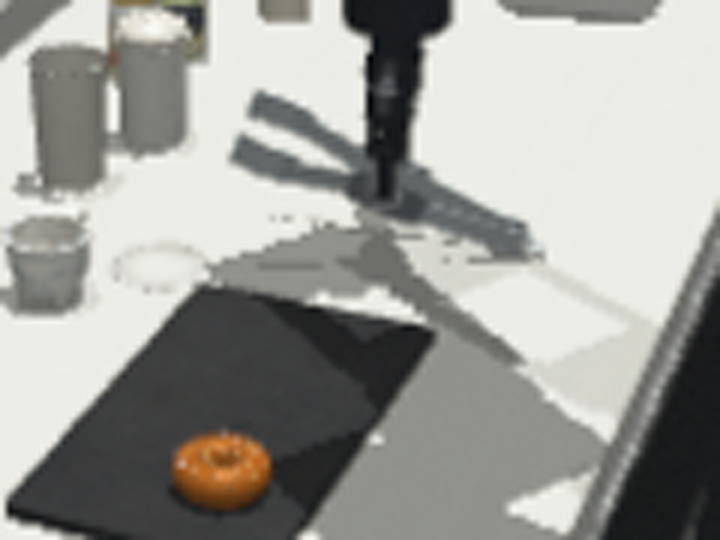

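Run:
```python
from h import *
from plant import robot
import pickle
p=robot.read_state()["tool_pos"]
robot.move_straight([p[0],p[1],.022],vel=.08)
robot.command_gripper(.85)
robot.move_straight([p[0],p[1],.06],vel=.15)
st=robot.read_state(); print(st["finger_gap"],st["wrist_force"],st["tool_pos"],st["time_s"])
im=robot.get_image("wrist"); save(im,"w7.png"); pickle.dump(im,open("w7.pkl","wb"))
im=robot.get_image("side"); save(im,"s7.png",(300,130,420,220),6)
```

```text
0.8516775540658394 [ 0.64748272  0.11214625 -0.66847   ] [ 0.52330527 -0.29066208  0.0606852 ] 20.6167
```

View pics/w7.png

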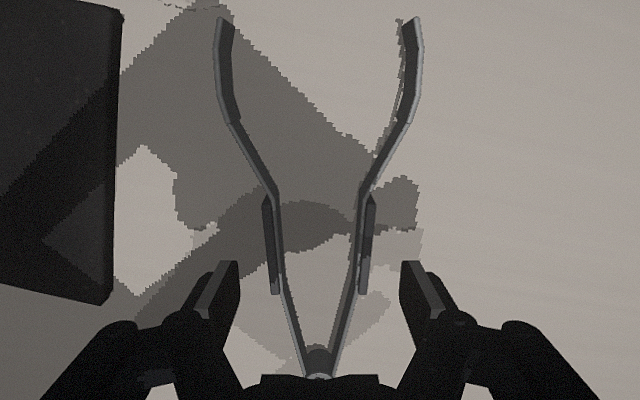

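View pics/s7.png

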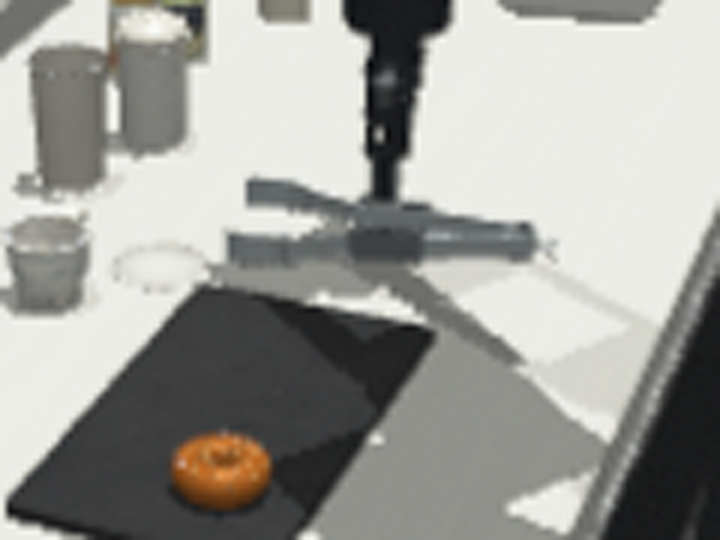

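Run:
```python
from h import *
import pickle
np.set_printoptions(precision=4,suppress=True)
im=pickle.load(open("w7.pkl","rb"))
p=px2w(im,[(263,198),(272,294),(376,197),(367,294)],[.024]*4)[:,:2]
print(p,p.mean(0),np.linalg.norm(p[0]-p[2]),np.linalg.norm(p[0]-p[1]),np.arctan2(*((p[0]+p[2]-p[1]-p[3])[::-1])))
im=pickle.load(open("w5.pkl","rb"))
p=px2w(im,[(260,232),(265,348),(383,232),(373,348)],[.024]*4)[:,:2]
print('before',p.mean(0),np.linalg.norm(p[0]-p[2]),np.linalg.norm(p[0]-p[1]))
```

```text
[[ 0.5471 -0.2567]
 [ 0.4924 -0.2696]
 [ 0.5587 -0.3119]
 [ 0.5027 -0.3213]] [ 0.5252 -0.2899] 0.05642515054501597 0.05621543980526812 0.19847193878542868
before [ 0.5248 -0.2899] 0.047426923913468276 0.056294716487688655
```

Run:
```python
from h import *
from plant import robot
import pickle
o=np.array([.5135,-.292]); r=down(.199-np.pi/2)
robot.move_straight([*o,.022],r,vel=.12)
robot.command_gripper(.57)
st=robot.read_state(); print(st["finger_gap"],st["wrist_force"],st["tool_pos"],st["time_s"])
robot.move_straight([*o,.05],vel=.05)
st=robot.read_state(); print(st["finger_gap"],st["wrist_force"],st["tool_pos"],st["time_s"])
im=robot.get_image("wrist"); save(im,"w8.png"); pickle.dump(im,open("w8.pkl","wb"))
im=robot.get_image("side"); save(im,"s8.png",(300,130,420,220),6)
```

```text
0.5713492655173343 [1.36030054 0.07783415 6.57396003] [ 0.51501145 -0.2927096   0.02338296] 21.55
0.5698832457363555 [-2.46967560e-01 -1.84530428e-03 -1.88905630e+00] [ 0.51341526 -0.2919513   0.05010092] 22.2583
```

View pics/w8.png

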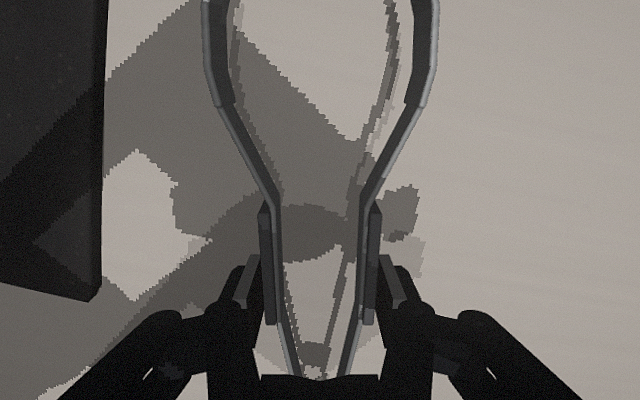

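View pics/s8.png

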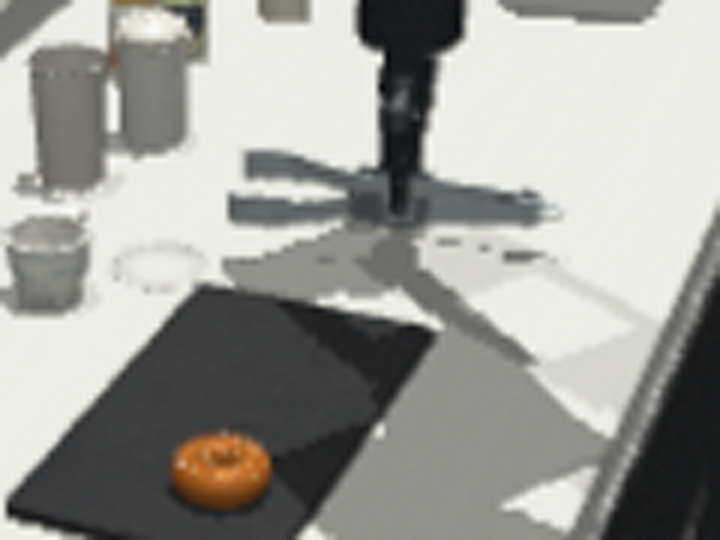

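Run:
```python
from h import *
from plant import robot
import pickle
p=robot.read_state()["tool_pos"]
robot.move_straight([p[0],p[1],.115],vel=.12)
robot.move_straight([.513,-.03,.10],down(0),vel=.12)
st=robot.read_state(); print(st["finger_gap"],st["wrist_force"],st["tool_pos"],st["time_s"])
im=robot.get_image("wrist"); save(im,"w9.png"); pickle.dump(im,open("w9.pkl","wb"))
im=robot.get_image("side"); save(im,"s9.png",(280,130,410,230),6)
```

```text
0.570850345660018 [-0.78817558 -0.78393714 -1.25097829] [ 0.51311334 -0.03040417  0.10002928] 25.3833
```

View pics/w9.png

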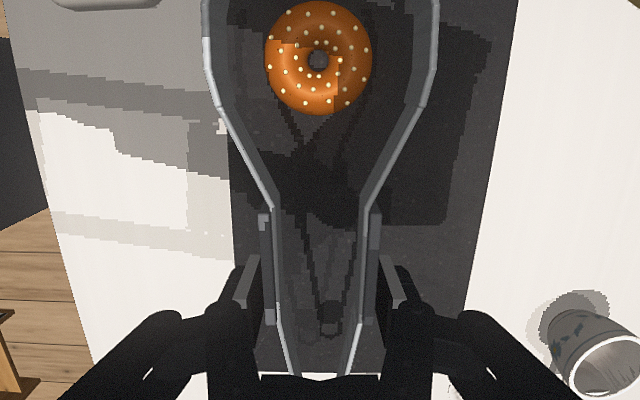

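View pics/s9.png

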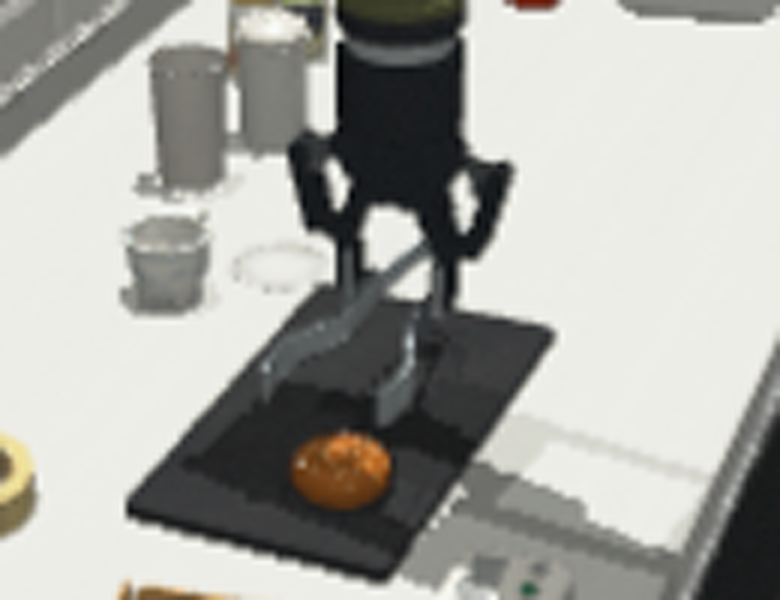

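Run:
```python
from h import *
import pickle
np.set_printoptions(precision=4,suppress=True)
im=pickle.load(open("w9.pkl","rb"))
print("bagel",px2w(im,[(319,58)],[.031]))
# bend front ends x=+68 at rows ~108 : arms
p=px2w(im,[(260,214),(381,213),(265,325),(373,325)],[.1006]*4); print(p,p.mean(0))
print("jaw start",px2w(im,[(221,107),(420,107)],[.1006]*2))
P=[.513,-.03+.011+.09,.1]
print(w2px(im,[P]))
```

```text
bagel [[0.5143 0.0664 0.031 ]]
[[ 0.4913  0.005   0.1006]
 [ 0.5385  0.0054  0.1006]
 [ 0.4902 -0.0479  0.1006]
 [ 0.5382 -0.0479  0.1006]] [ 0.5145 -0.0214  0.1006]
jaw start [[0.4796 0.0457 0.1006]
 [0.5502 0.0456 0.1006]]
[[314.7075  28.8485]]
```

Run:
```python
from h import *
from plant import robot
import pickle
for z in (.065,.050,.040):
    robot.move_straight([.513,-.031,z],vel=.08)
    st=robot.read_state(); print(z,st["wrist_force"],st["tool_pos"][2])
    if abs(st["wrist_force"][2]+1.3)>4: break
print(st["time_s"],st["finger_gap"])
im=robot.get_image("wrist"); save(im,"w10.png"); pickle.dump(im,open("w10.pkl","wb"))
im=robot.get_image("side"); save(im,"s10.png",(280,130,410,230),6)
```

```text
0.065 [-0.46757259  0.05549754 -1.18830759] 0.06482896525697406
0.05 [-0.03904269 -0.11455649 -0.77921883] 0.049991914400106925
0.04 [ 0.4787691   0.06378749 -1.6149751 ] 0.03995132077054445
26.6833 0.572356097815809
```

View pics/w10.png

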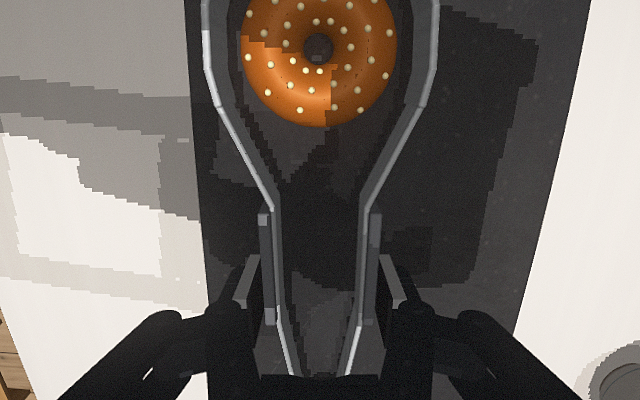

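View pics/s10.png

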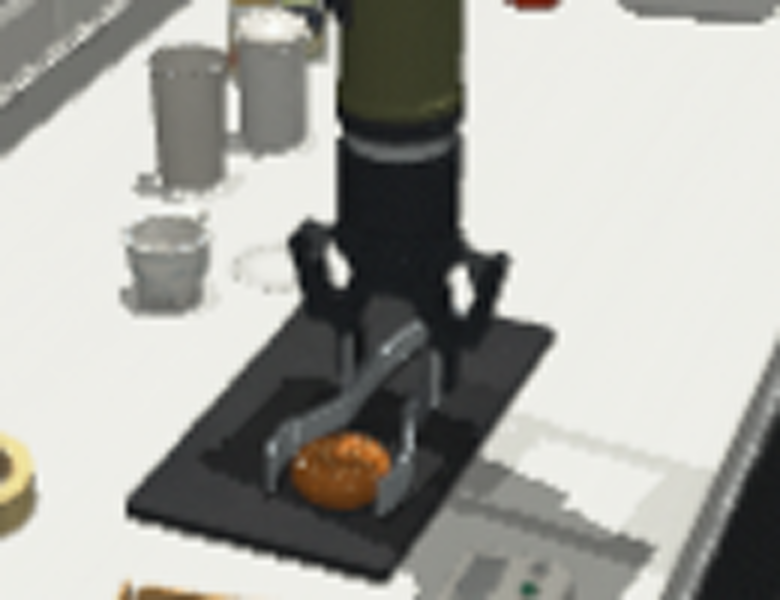

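Run:
```python
from h import *
from plant import robot
import pickle
for g in (.51,.48,.45,.42):
    robot.command_gripper(g)
    st=robot.read_state(); print(g,st["finger_gap"],st["wrist_force"],st["tool_pos"],st["time_s"])
    if st["finger_gap"]>g+.025: break
im=robot.get_image("wrist"); save(im,"w11.png"); pickle.dump(im,open("w11.pkl","wb"))
```

```text
0.51 0.5152889734813579 [ 0.41491485  0.6294955  -1.65022252] [ 0.51322419 -0.03105059  0.04027771] 27.0083
0.48 0.48712728706360003 [-0.30309716  0.61514437 -0.30732186] [ 0.51314354 -0.03095215  0.04011943] 27.225
0.45 0.46397789891305247 [ 0.21178875  1.34118415 -1.14979822] [ 0.51313802 -0.03098388  0.04007797] 27.4417
0.42 0.4618019900986067 [ 0.34778018 -0.13267461 -0.58289584] [ 0.51314331 -0.03099495  0.0400584 ] 27.6583
```

View pics/w11.png

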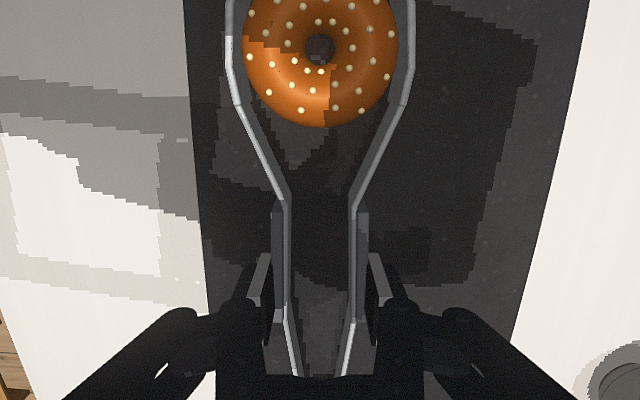

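Run:
```python
from h import *
from plant import robot
import pickle
robot.command_gripper(.39)
st=robot.read_state(); print(st["finger_gap"],st["wrist_force"],st["time_s"])
robot.move_straight([.513,-.031,.075],vel=.05)
st=robot.read_state(); print(st["finger_gap"],st["wrist_force"],st["tool_pos"],st["time_s"])
im=robot.get_image("wrist"); save(im,"w12.png"); pickle.dump(im,open("w12.pkl","wb"))
im=robot.get_image("side"); save(im,"s12.png",(280,130,410,230),6)
```

```text
0.464085234657888 [ 0.3143608  -0.07791559 -0.05781317] 27.925
0.46335959899814577 [ 0.26687316 -0.17197758 -1.45448994] [ 0.51281524 -0.03099813  0.07499403] 28.775
```

View pics/w12.png

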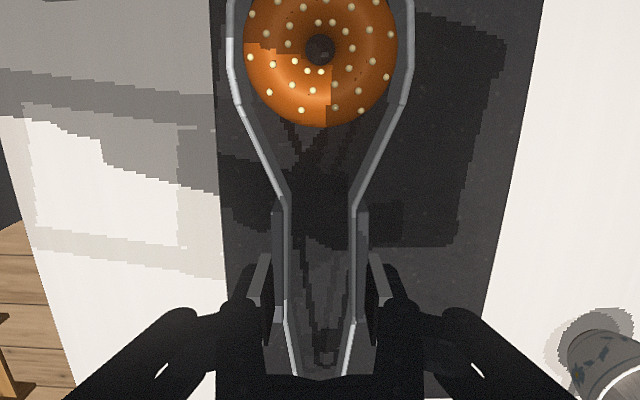

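View pics/s12.png

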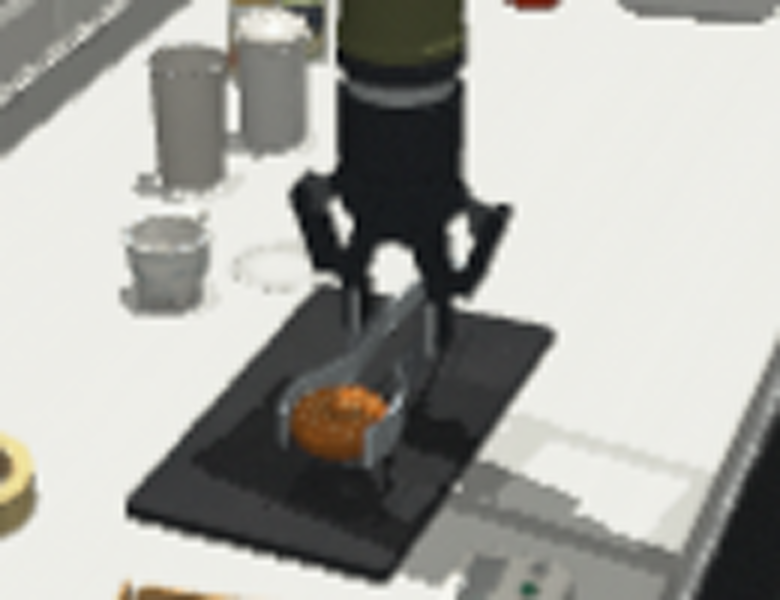

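Run:
```python
from h import *
from plant import robot
import pickle
robot.move_straight([.513,-.031,.155],vel=.10)
robot.move_straight([.504,.190,.155],vel=.10)
robot.pause(.5)
st=robot.read_state(); print(st["finger_gap"],st["wrist_force"],st["tool_pos"],st["time_s"])
im=robot.get_image("wrist"); save(im,"w13.png"); pickle.dump(im,open("w13.pkl","wb"))
im=robot.get_image("side"); save(im,"s13.png",(260,130,400,270),5)
im=robot.get_image("top"); save(im,"t13.png",(220,170,350,270),6)
```

```text
0.4596661587908552 [ 0.08264591 -0.22241843 -1.65197541] [0.50402078 0.19000463 0.15500779] 32.6833
```

View pics/w13.png

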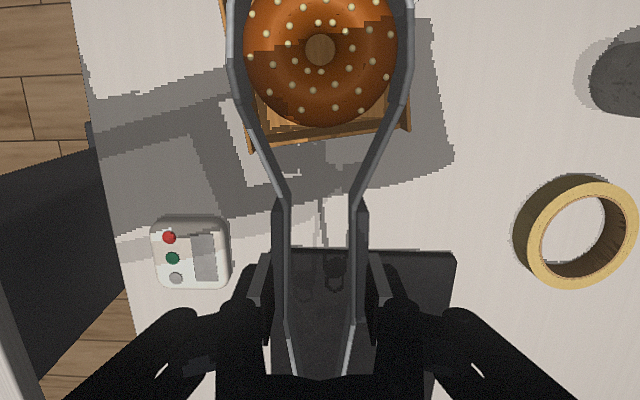

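View pics/s13.png

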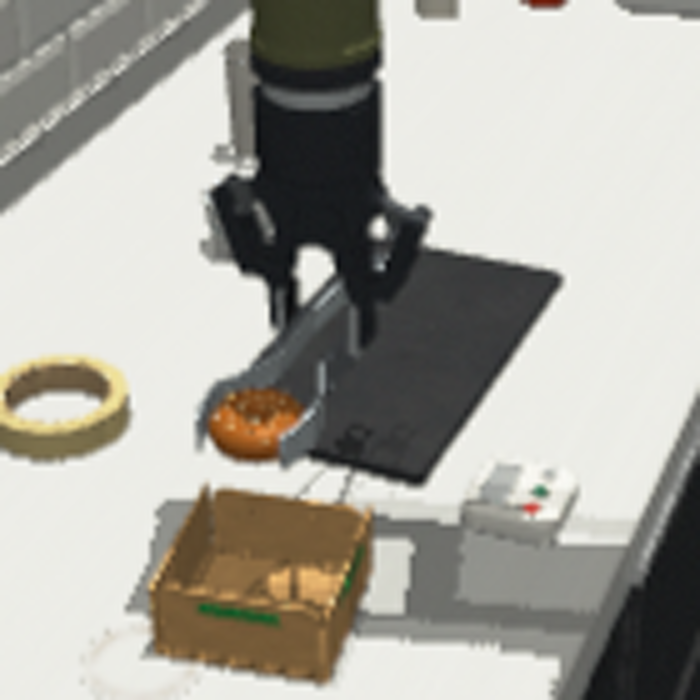

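View pics/t13.png

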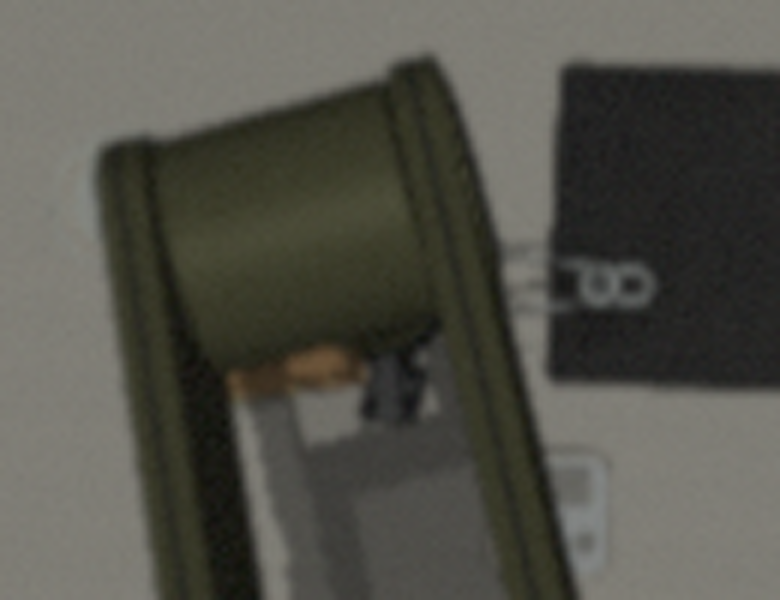

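Run:
```python
from h import *
from plant import robot
import pickle
np.set_printoptions(precision=4,suppress=True)
im=pickle.load(open("w13.pkl","rb"))
b=px2w(im,[(320,49)],[.150])[0]; print(b, np.linalg.norm(b[:2]-[.5043,.2895]))
s=robot.get_image("side")
print(px2w(s,np.array([[258,408]])/5+[260,130],[.15]))
print(robot.read_state()["joint_velocities"],robot.read_state()["time_s"])
```

```text
[0.5056 0.2855 0.15  ] 0.0042264992852939845
[[0.5009 0.2888 0.15  ]]
[-0.0008  0.0001  0.0004 -0.0003 -0.0004 -0.0012] 32.8833
```

Both cameras put the bagel within about 5 mm of the carton's middle. The walls look upright and the arm is still, so I'm handing in the job.

Run:
```python
from plant import robot
robot.finish_job(); print(robot.read_state()["time_s"])
```

```text
the job is handed in; nothing more can be done
the job is handed in; nothing more can be done
```

I handed the job in at about 33 s of the 64 s allowed. The bagel was still in the tongs over the tray, and every check I made at the end passed. The hand-in gives no verdict.

- **Tray:** I folded both end panels up with the closed fingertips until I felt them reach their stop (about 10 N on the left, 5 N on the right). The side and wrist pictures show the tray standing as an open box.
- **Tongs:** On the first lift, held at the middle of the pads, the tongs tipped jaws-up. I set them down, took them again about 11 mm further back with a firmer squeeze, and they then stayed level.
- **Bagel:** I closed the jaws until the gripper stalled at the bagel's width (opening about 0.46), then lifted. The bare gripper did not touch it.
- **Final position:** By the wrist camera, the bagel was 4 mm sideways of the tray's middle; by the side camera, about 3.5 mm. From the commanded tool height, its centre was roughly 0.14 m up, well clear of the 53 mm walls, and the arm was still.

**Disagreement:** the top camera placed the bagel about 10 mm off from the wrist camera. I went with the wrist camera because the panel stops agreed with it to within about 2 mm. The mug, tape roll and timer look undisturbed where they show in the pictures, but I did not measure them again at the end.

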